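# Loosen the lens retaining ring of the lamp housing

### The job

Loosen the big knurled ring that keeps the glass lens on the lamp housing: push the closed fingertips along its knurled rim to roll it anticlockwise (seen from above) until the white dot on the ring comes round to the white index line on the housing, and then go on for exactly two more full turns and leave the dot at the line. Do not grip or lift anything, do not straddle the ring with the fingers, keep off the glass lens, and leave the things lying around the housing where they are.

Things in the scene. Friction and masses are not known exactly. Their poses are not given: they have to be found in the camera images.
- lamp_housing: Blue lamp housing fixed to the worktop: square base 150 x 150 mm whose top is 45 mm above the worktop, with a round aluminium neck (radius 45 mm) from 45 to 63 mm high that carries the ring. Origin: on the worktop under the middle of the base; z up; its -x points to the side with the index line.
- ring_center (a point): Centre of the black knurled retaining ring, on its upright axis at half the ring's height (76 mm above the worktop). The ring stands from 62 to 90 mm above the worktop; its rim is 55 mm in radius over 36 upright knurl ribs (2 mm high); its top face is flat from radius 40 to 52 mm. There is a free gap of 17 mm under its overhanging edge, above the base. Too wide for most grippers to span.
- retaining_ring (a joint): Turn of the ring about its upright axis in rad, growing anticlockwise seen from above (loosening). 0: the dot is at the index line for the first time; each full turn adds 6.283; the goal is 12.566. It starts tight between -1.8 and -0.5. It stays where it is left; turning it takes about 0.08 N m (1.5 N along the rim) plus 0.03 N m per rad/s. The ring does not rise. It can be turned back if overshot; it ends at a stop at 16.5, well past the goal.
- ring_dot (a point): White dot, 8 mm wide, on the top face of the ring, 47 mm from its axis, 90 mm above the worktop.
- index_mark (a point): Middle of the white index line, 15 mm long and 4 mm wide, painted radially on the top of the housing's base, 66 mm from the ring's axis, 45 mm above the worktop.
- lens: Glass lens within the ring, radius 41 mm, domed: its middle is level with the ring's top face, 90 mm above the worktop. Not to be touched. Origin on the ring's axis, 68 mm above the worktop.
- timer: Loose white digital timer, 62 x 62 x 21 mm, lying beside the housing; origin at the centre of its underside. To be left alone.
- label_roll: Loose green roll of label tape, 52 mm across, 22 mm high, lying beside the housing; origin at the centre of its underside. To be left alone.
- lamp_loose: Loose glass lamp with a black cap on a dark cradle, 50 x 142 x 55 mm, lying behind the housing; origin at the centre of its underside. To be left alone.

How it is judged:
By the outcome, as a careful person would: the job done as asked, in the order asked, and still so for the second after the job is handed in, with the robot touching nothing.
It also fails if it takes over 64 s, if anything falls off the work surface, if the arm or the gripper's body presses on something with over 40 N, if the wrist force passes 120 N, or if a joint passes its speed limit or range.

### The arm

A 6-joint arm with a two-finger parallel gripper is mounted at the origin on a cart in front of the work surface, level with it; the furniture and walls round the work are solid. World frame = base frame: x ahead of the robot, y to its left, z up, the work surface at z = 0. Lengths are in m, angles in rad, forces in N, time in s.
With the tool pointing down it reaches from about 0.3 to 1 m from the base axis. Payload 5.1 kg.
Tool frame: the origin (TCP) lies midway between the tips of the shut fingers; the grasp point (between the pads) lies r.pinch_z behind it (r.pinch_z is the distance from the TCP to the grasp point, in m); z points along the fingers, y is the line along which they close (so a half turn about z gives the same grasp; the last joint's range is limited). The gripper opens to 95 mm and grips with 3 to 60 N. Pads are 20 mm wide; open, the fingers measure 119 mm over their backs; the gripper's body (75 mm by 180 mm) begins 59 mm behind the grasp point.
Start: joints at [1.17, 0.124, 1.65, -0, 1.367, -0.083], TCP at [0.203, 0.617, 0.215] pointing down, gripper open.
Joint ranges: [-2.61, 2.61], [-1.02, 2.33], [0.03, 2.71], [-1.35, 4.49], [0.32, 2.68], [-2.91, 2.91]. Speed limits (rad/s): [2.57, 2.57, 3.14, 3.14, 3.14, 3.14].

### API

Orientations are given as a unit quaternion [x, y, z, w].
In Python, from plant import r gives the robot as it stands.
- The arm moves only by the tool step_arm, never from a script. Its argument "series" is a list of rows, each an object with "translation": the shift along the world's x, y, z in cm, a list of three; "rotation": the turn, a rotation vector about the world's x, y, z in degrees, a list of three; "fingers": the opening, from 0 (shut) to 1 (fully open). A call has 1 to 8 rows; each row is the pose to reach, as a shift and turn from the pose commanded when the call began; what a row does not reach only later rows make up. A row lasts 1/10 s, in which the tool goes at most 50 mm and 8.59 degrees, less where a joint would pass 70% of its speed; a pose out of reach is approached as far as the arm can. A call with a gripper value outside its range is refused whole. The fingers move at their own pace and stop on an object; the grip force is fixed at half the most. Time passes only in rows, so rows that repeat a pose let the fingers close. It gives the time, the measured TCP pose, the force, the opening and the grip force at its end, in the units of the state.
- r.get_state(): the state, without advancing time (a new reading comes with each control period).
- r.snapshot(name): name is "scene" or "top"; returns a dict with "color" (384x512x3 uint8, red, green, blue), "vertical_fov" (degrees; the focal length in pixels is half the picture's height over the tangent of half this angle, whatever the lens; pixels are square), "cx", "cy" (the principal point, pixels), "dist" ([k1, k2, p1, p2, k3] as OpenCV has them; the pictures are not rectified), "extrinsics" (4x4, takes a point from world to camera coordinates). Camera axes: x right, y down, z forward; pixel columns grow to the right and rows downward; lengths in m; the calibration is good to about 2 mm. A picture is of the moment at which its call begins. There is no depth.
- r.close_job(): hands the job in; it is judged then, once.
The state is a dict: "clock": time; "joint_positions": joint angles; "dq": joint speeds; "joint_torque": joint torques, N m; "eef_pos": TCP position; "eef_rot": TCP orientation; "contact_force": force on the tool from outside, world axes, zero at the start; "torque": the same for the moment, N m; "width": opening from 0.0 (shut) to 1.0 (fully open); "gripper_force": force on a finger pad.
Only numpy, scipy, OpenCV 4.12 (cv2) and the standard library are available. Lean on these libraries where they do the work, as an engineer would, in place of code of your own. Each camera call takes 0.05 s, during which the arm holds its last target. There are 200 camera calls.

## Working session

There is one attempt and no reset: what is moved stays moved. The work goes in short steps, Python scripts to look and compute and a tool call to move; the robot and the scene stay as the last step left them, time stands still between calls to the robot, and variables do not carry over. Pictures are saved under pics/ and viewed, at most 10 in all, crops included, and the job is handed in when it is done.

Besides the shell and the picture viewer there is one more tool, called after ">>>" in YAML: its name, and indented under it one key for each argument. step_arm: Moves the arm, as the interface text tells. Its arguments: {"type":"object","properties":{"series":{"type":"array"}},"required":["series"]}

```bash
mkdir -p pics; ls
python3 - <<'E'
from plant import r
import cv2
s=r.get_state();print(s['clock'],s['eef_pos'],s['eef_rot'],s['width'],r.pinch_z)
for n in("scene","top"):
    d=r.snapshot(n);cv2.imwrite(f'pics/{n}0.png',d['color'][:,:,::-1]);print(n,d['vertical_fov'],d['cx'],d['cy'],d['dist'],d['extrinsics'])
E
```

```text
pics
0.0 [0.20287858 0.61684867 0.21338259] [ 1.58218628e-01  9.87403555e-01 -1.01071819e-03 -2.53489908e-04] 1.0039730879974254 0.0188
scene 57.505795339929996 254.38059791061048 196.26429564398242 [0.02615063 0.         0.         0.         0.        ] [[-0.46939395 -0.88282227 -0.0171509   0.22625774]
 [-0.52999586  0.2972265  -0.79420451  0.37460261]
 [ 0.70623913 -0.36370489 -0.60740847  0.4509464 ]
 [ 0.          0.          0.          1.        ]]
top 51.88610505339561 259.51764804607456 194.42838662384753 [-0.11085328  0.          0.          0.          0.        ] [[ 0.02385938 -0.9992454  -0.03064901 -0.03437687]
 [-0.98958278 -0.01925261 -0.14267184  0.59439366]
 [ 0.14197411  0.0337338  -0.9892954   0.8905057 ]
 [ 0.          0.          0.          1.        ]]
```

View pics/top0.png

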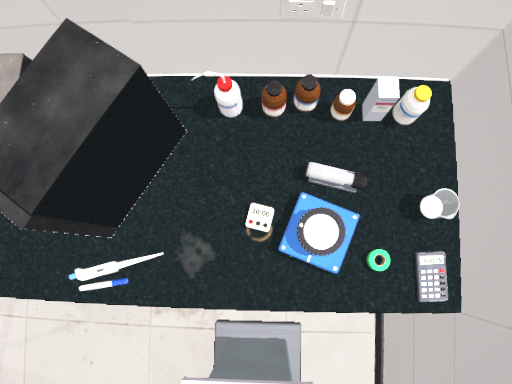

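View pics/scene0.png

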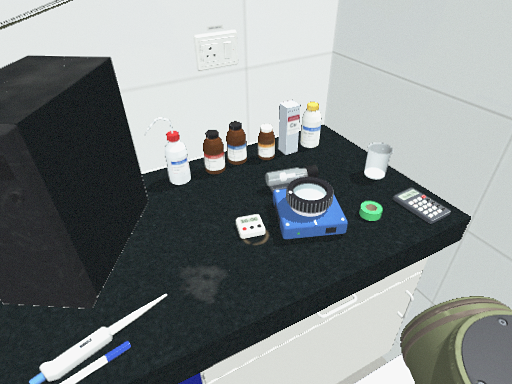

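The top view shows the blue housing at about (320,232), the timer at (260,217), the roll at (379,260) and the lamp at (337,176). The scene view shows the same layout with the arm clear of it. Next I'll zoom in and measure.

```bash
cat > h.py <<'E'
import numpy as np,cv2
from plant import r
def snap(n):
    d=r.snapshot(n);f=192/np.tan(np.radians(d['vertical_fov']/2))
    d['K']=np.array([[f,0,d['cx']],[0,f,d['cy']],[0,0,1.]]);return d
def ray(d,uv,z):
    E=d['extrinsics'];p=cv2.undistortPoints(np.array(uv,float).reshape(-1,1,2),d['K'],np.array(d['dist'])).reshape(-1,2)
    v=np.c_[p,np.ones(len(p))]@E[:3,:3];c=-E[:3,:3].T@E[:3,3]
    return c+v*((z-c[2])/v[:,2])[:,None]
def proj(d,P):
    E=d['extrinsics'];rv=cv2.Rodrigues(E[:3,:3])[0]
    return cv2.projectPoints(np.array(P,float).reshape(-1,1,3),rv,E[:3,3],d['K'],np.array(d['dist']))[0].reshape(-1,2)
E
python3 - <<'E'
from h import *
d=snap("top");im=d['color'];hsv=cv2.cvtColor(im,cv2.COLOR_RGB2HSV)
m=cv2.inRange(hsv,(100,120,60),(125,255,255));m[:,:250]=0
c=max(cv2.findContours(m,0,2)[0],key=cv2.contourArea)
b=cv2.boxPoints(cv2.minAreaRect(c));P=ray(d,b,.045);print(P.round(4),P.mean(0),np.linalg.norm(P-np.roll(P,1,0),axis=1))
# black ring outer
w=im[170:290,260:380];k=(w.max(2)<75).astype(np.uint8)*255
mk=np.zeros_like(k);cv2.fillConvexPoly(mk,cv2.boxPoints(cv2.minAreaRect(c-[260,170])).astype(int),255)
k=cv2.erode(mk,np.ones((7,7)))&k
cs=max(cv2.findContours(k,0,2)[0],key=cv2.contourArea);h=cv2.convexHull(cs);e=cv2.fitEllipse(h);print(e)
print('ring',ray(d,np.array(e[0])+[260,170],.088))
# white blobs
wt=cv2.inRange(cv2.cvtColor(w,cv2.COLOR_RGB2HSV),(0,0,140),(179,70,255))&mk
n,l,st,ce=cv2.connectedComponentsWithStats(wt)
for i in range(1,n):print(st[i,4],ce[i]+[260,170],ray(d,ce[i]+[260,170],.045).round(4),ray(d,ce[i]+[260,170],.09).round(4))
cv2.imwrite('pics/crop1.png',cv2.resize(w[:,:,::-1],(600,600),interpolation=cv2.INTER_CUBIC))
E
```

```text
[[ 0.4645 -0.0633  0.045 ]
 [ 0.6075 -0.1178  0.045 ]
 [ 0.5524 -0.2617  0.045 ]
 [ 0.4114 -0.2049  0.045 ]] [ 0.50892633 -0.16191448  0.045     ] [0.15121351 0.15304001 0.15406108 0.15200232]Traceback (most recent call last):
  File "<stdin>", line 10, in <module>
cv2.error: OpenCV(4.12.0) /io/opencv/modules/imgproc/src/shapedescr.cpp:361: error: (-201:Incorrect size of input array) There should be at least 5 points to fit the ellipse in function 'fitEllipseNoDirect'
```

Run:
```python
from h import *
d=snap("top");im=d['color'];hsv=cv2.cvtColor(im,cv2.COLOR_RGB2HSV)
m=cv2.inRange(hsv,(100,120,60),(125,255,255));m[:,:250]=0
c=max(cv2.findContours(m,0,2)[0],key=cv2.contourArea)
mk=np.zeros_like(m);cv2.fillConvexPoly(mk,cv2.boxPoints(cv2.minAreaRect(c)).astype(np.int32),255);mk=cv2.erode(mk,np.ones((7,7)))
k=cv2.inRange(hsv,(0,0,0),(179,255,90))&mk
cs=max(cv2.findContours(k,0,2)[0],key=cv2.contourArea);e=cv2.fitEllipse(cv2.convexHull(cs));print(e,'ring',ray(d,e[0],.088))
wt=cv2.inRange(hsv,(0,0,130),(179,80,255))&mk
n,l,st,ce=cv2.connectedComponentsWithStats(wt)
for i in range(1,n):print(st[i,4],ce[i],ray(d,ce[i],.045).round(4),ray(d,ce[i],.09).round(4))
cv2.imwrite('pics/crop1.png',cv2.resize(im[170:290,260:380,::-1],(600,600),interpolation=cv2.INTER_CUBIC))
```

```text
Traceback (most recent call last):
cv2.error: OpenCV(4.12.0) /io/opencv/modules/imgproc/src/shapedescr.cpp:361: error: (-201:Incorrect size of input array) There should be at least 5 points to fit the ellipse in function 'fitEllipseNoDirect'
```

Run:
```python
from h import *
d=snap("top");im=d['color'];hsv=cv2.cvtColor(im,cv2.COLOR_RGB2HSV)
cv2.imwrite('pics/crop1.png',cv2.resize(im[170:290,260:380,::-1],(600,600),interpolation=cv2.INTER_CUBIC))
m=cv2.inRange(hsv,(100,120,60),(125,255,255));m[:,:250]=0
c=max(cv2.findContours(m,0,2)[0],key=cv2.contourArea)
mk=np.zeros_like(m);cv2.fillConvexPoly(mk,cv2.boxPoints(cv2.minAreaRect(c)).astype(np.int32),255);mk=cv2.erode(mk,np.ones((7,7)))
k=cv2.inRange(hsv,(0,0,0),(179,255,90))&mk
print(mk.sum()/255,k.sum()/255,im[232,288:352].max(1))
wt=cv2.inRange(hsv,(0,0,130),(179,80,255))&mk
n,l,st,ce=cv2.connectedComponentsWithStats(wt)
for i in range(1,n):print(st[i,4],ce[i],ray(d,ce[i],.045).round(4),ray(d,ce[i],.09).round(4))
```

```text
3466.0 26.0 [227 225 225 226 226 227 227 227 196  95  99  99 102 100 107 206 255 255
 255 255 255 255 255 255 255 255 255 255 255 255 255 255 255 255 255 255
 255 255 255 255 255 255 255 255 255 255 255 255 255 255 248 142  97 106
 106 107 107 206 253 255 255 255 255 255]
14 [303.5        196.28571429] [[ 0.5922 -0.125   0.045 ]] [[ 0.5858 -0.1215  0.09  ]]
1 [322. 207.] [[ 0.5677 -0.1686  0.045 ]] [[ 0.5626 -0.1629  0.09  ]]
1 [326. 208.] [[ 0.5655 -0.1779  0.045 ]] [[ 0.5605 -0.1718  0.09  ]]
1 [330. 209.] [[ 0.5634 -0.1873  0.045 ]] [[ 0.5584 -0.1807  0.09  ]]
1 [310. 210.] [[ 0.5601 -0.1405  0.045 ]] [[ 0.5553 -0.1362  0.09  ]]
1 [306. 212.] [[ 0.5552 -0.1312  0.045 ]] [[ 0.5507 -0.1274  0.09  ]]
1083 [320.31855956 230.94921514] [[ 0.5117 -0.1649  0.045 ]] [[ 0.5093 -0.1594  0.09  ]]
1 [337. 213.] [[ 0.5543 -0.2037  0.045 ]] [[ 0.5498 -0.1963  0.09  ]]
1 [303. 215.] [[ 0.5481 -0.1243  0.045 ]] [[ 0.5439 -0.1208  0.09  ]]
14 [354.07142857 216.64285714] [[ 0.5465 -0.2437  0.045 ]] [[ 0.5424 -0.2344  0.09  ]]
1 [340. 216.] [[ 0.5474 -0.2107  0.045 ]] [[ 0.5432 -0.203   0.09  ]]
1 [3
[... 1033 characters left out ...]
]] [[ 0.469  -0.1271  0.09  ]]
1 [337. 248.] [[ 0.473  -0.2037  0.045 ]] [[ 0.4725 -0.1963  0.09  ]]
2 [309.  251.5] [[ 0.4638 -0.139   0.045 ]] [[ 0.4637 -0.1348  0.09  ]]
1 [335. 250.] [[ 0.4683 -0.1991  0.045 ]] [[ 0.468  -0.1919  0.09  ]]
2 [313.  253.5] [[ 0.4594 -0.1483  0.045 ]] [[ 0.4595 -0.1436  0.09  ]]
1 [333. 252.] [[ 0.4637 -0.1945  0.045 ]] [[ 0.4636 -0.1875  0.09  ]]
14 [308.92857143 256.92857143] [[ 0.4513 -0.139   0.045 ]] [[ 0.4519 -0.1348  0.09  ]]
2 [317.5 254. ] [[ 0.4584 -0.1587  0.045 ]] [[ 0.4586 -0.1535  0.09  ]]
1 [320. 255.] [[ 0.4562 -0.1645  0.045 ]] [[ 0.4565 -0.159   0.09  ]]
15 [334.4        267.93333333] [[ 0.4273 -0.1978  0.045 ]] [[ 0.429  -0.1908  0.09  ]]
```

View pics/crop1.png

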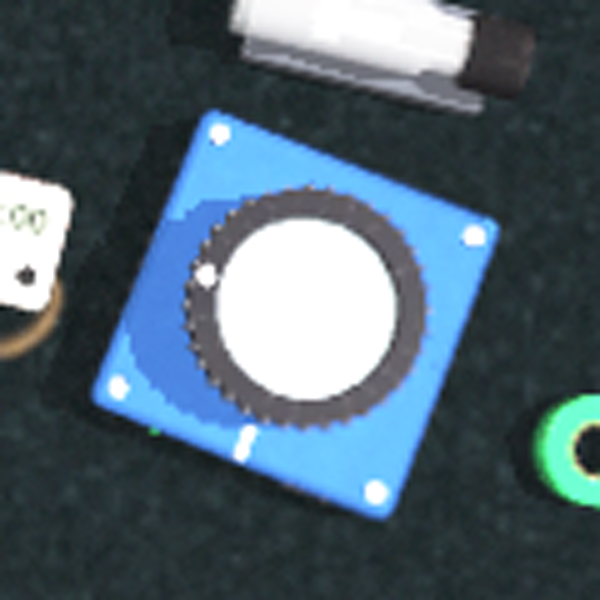

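Top crop: the dot is at about px (301,225) and the index line at (309,257). The four corner screws put the housing centre at about (0.5095,-0.1615), with the index side at 159°. The dot is at 74.5°, radius 46.5 mm (should be 47). So the ring needs about 84.5° + 720° anticlockwise.

I'll orbit the closed fingertips round the rim at TCP z≈0.070, since everything else nearby is below 0.055. First, the transit.

>>> step_arm:
  series:
    - {"translation": [1, -5, 0], "rotation": [0, 0, 0], "fingers": 0}
    - {"translation": [2, -10, 0], "rotation": [0, 0, 0], "fingers": 0}
    - {"translation": [3, -14.5, 0], "rotation": [0, 0, 0], "fingers": 0}
    - {"translation": [4, -19, 0], "rotation": [0, 0, 0], "fingers": 0}
    - {"translation": [5, -23.5, 0], "rotation": [0, 0, 0], "fingers": 0}
    - {"translation": [6, -28, 0], "rotation": [0, 0, 0], "fingers": 0}
    - {"translation": [7, -32.5, 0], "rotation": [0, 0, 0], "fingers": 0}
    - {"translation": [8, -37, 0], "rotation": [0, 0, 0], "fingers": 0}

```text
clock: 1.05
eef_pos: [0.283, 0.2458, 0.2146]
eef_rot: [0.158, 0.987, 0.0, 0.0]
contact_force: [0.8, -0.3, 0.1]
width: 0.384
gripper_force: 0.0
```

>>> step_arm:
  series:
    - {"translation": [2, -4.5, 0], "rotation": [0, 0, 0], "fingers": 0}
    - {"translation": [4, -9, 0], "rotation": [0, 0, 0], "fingers": 0}
    - {"translation": [6, -13.5, 0], "rotation": [0, 0, 0], "fingers": 0}
    - {"translation": [7.5, -18, 0], "rotation": [0, 0, 0], "fingers": 0}
    - {"translation": [9, -22.5, 0], "rotation": [0, 0, 0], "fingers": 0}
    - {"translation": [10.5, -27, 0], "rotation": [0, 0, 0], "fingers": 0}
    - {"translation": [12, -32, 0], "rotation": [0, 0, 0], "fingers": 0}
    - {"translation": [13.3, -37.3, 0], "rotation": [0, 0, 0], "fingers": 0}

```text
clock: 1.85
eef_pos: [0.4147, -0.1212, 0.2149]
eef_rot: [0.159, 0.987, 0.0, 0.001]
contact_force: [0.7, 0.4, 0.1]
width: 0.003
gripper_force: 0.0
```

>>> step_arm:
  series:
    - {"translation": [0, 0, -4], "rotation": [0, 0, 0], "fingers": 0}
    - {"translation": [0, 0, -8], "rotation": [0, 0, 0], "fingers": 0}
    - {"translation": [0, 0, -11], "rotation": [0, 0, 0], "fingers": 0}
    - {"translation": [0, 0, -13], "rotation": [0, 0, 0], "fingers": 0}
    - {"translation": [0, 0, -14.3], "rotation": [0, 0, 0], "fingers": 0}
    - {"translation": [0, 0, -14.3], "rotation": [0, 0, 0], "fingers": 0}

```text
clock: 2.45
eef_pos: [0.4132, -0.1184, 0.0699]
eef_rot: [0.158, 0.987, 0.0, -0.002]
contact_force: [0.0, -0.4, 1.2]
width: 0.005
gripper_force: 0.0
```

```bash
cat > orb.py <<'E'
from h import *
from scipy.optimize import brentq
C=np.array([.5095,-.1615]);A=np.radians(71.8)   # tool y direction
ey=np.array([np.cos(A),np.sin(A)]);ex=np.array([-ey[1],ey[0]])
def rad(th,R=.057):  # TCP radius for contact of 20x24 block with circle R
    u=np.array([np.cos(th),np.sin(th)])
    def f(q):
        a=max(abs(q*u@ex)-.010,0);b=max(abs(q*u@ey)-.012,0);return np.hypot(a,b)-R
    return brentq(f,.05,.1)
def pt(deg,press):
    t=np.radians(deg);return C+(rad(t)-press)*np.array([np.cos(t),np.sin(t)])
E
python3 - <<'E'
from orb import *
s=r.get_state();print(s['eef_pos'],s['eef_rot'],s['contact_force'])
d=snap("scene");cv2.imwrite('pics/s1.png',cv2.resize(d['color'][140:260,220:380,::-1],(800,600),interpolation=cv2.INTER_CUBIC))
print(pt(159,0))
for t in range(0,360,30):print(t,rad(np.radians(t)).round(4),end=';')
E
```

```text
[ 0.41315639 -0.11842972  0.06985572] [ 1.58241933e-01  9.87398542e-01  4.63758332e-04 -1.84241815e-03] [ 0.00273911 -0.36465558  1.18476237]
[ 0.44687535 -0.13746065]Traceback (most recent call last):
  File "<stdin>", line 5, in <module>
AttributeError: 'float' object has no attribute 'round'
```

View pics/s1.png

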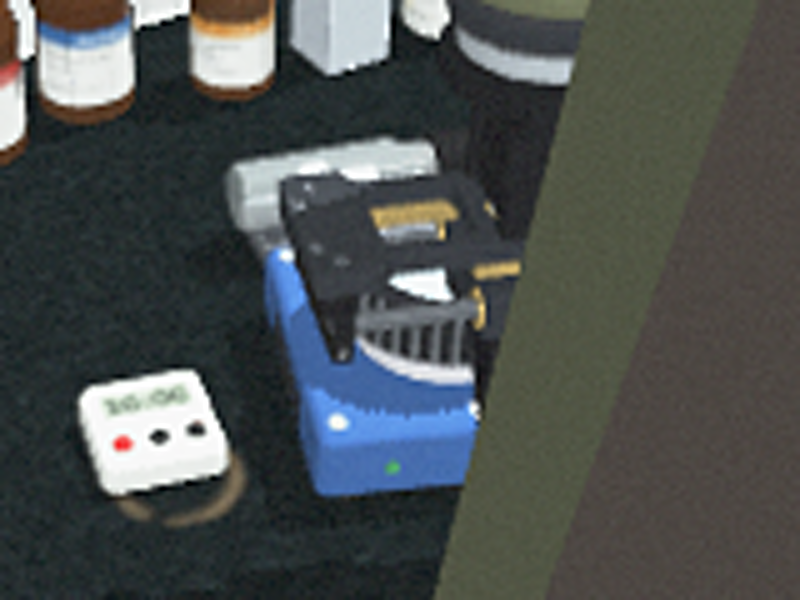

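Run:
```python
from orb import *
d=snap("scene");p=r.get_state()['eef_pos']
print((proj(d,[p,p+[0,0,.08]])-[220,140])*5)
d=snap("top");print(proj(d,[p,p+[0,0,.08]]));cv2.imwrite('pics/t1.png',cv2.resize(d['color'][150:300,240:400,::-1],(640,600),interpolation=cv2.INTER_CUBIC))
print([(t,round(rad(np.radians(t)),4)) for t in range(0,360,30)])
```

```text
[[490.9002289  426.36025096]
 [509.72552341 276.34837887]]
[[301.02968639 273.27187024]
 [303.93427611 275.45299755]]
[(0, 0.0696), (30, 0.0726), (60, 0.0703), (90, 0.0712), (120, 0.0724), (150, 0.0684), (180, 0.0696), (210, 0.0726), (240, 0.0703), (270, 0.0712), (300, 0.0724), (330, 0.0684)]
```

View pics/t1.png

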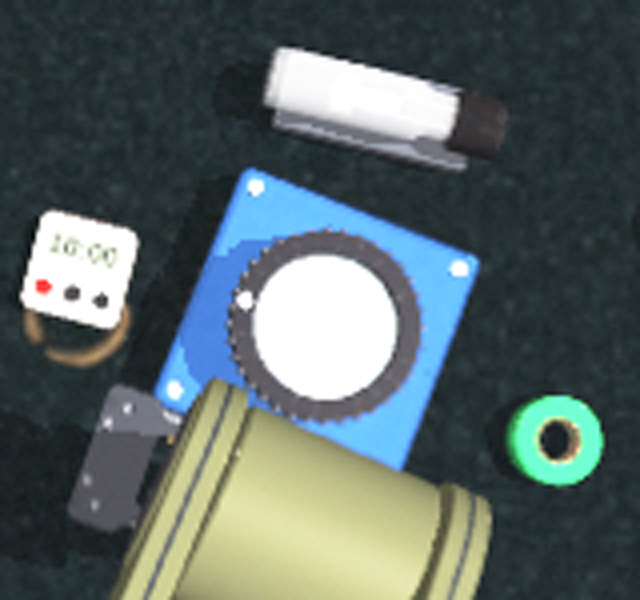

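Top view: the dot is still at (301,225). The gripper is in front of the ring, and both the timer and the roll are clear. Next I'll ease in to contact.

Run:
```python
from orb import *
p=r.get_state()['eef_pos'][:2]
for pr in (.003,0,-.002,-.004):print(pr,((pt(156,-pr)-p)*100).round(2))
```

```text
0.003 [ 2.97 -1.35]
0 [ 3.24 -1.47]
-0.002 [ 3.43 -1.55]
-0.004 [ 3.61 -1.63]
```

>>> step_arm:
  series:
    - {"translation": [1.5, -0.7, 0], "rotation": [0, 0, 0], "fingers": 0}
    - {"translation": [2.8, -1.3, 0], "rotation": [0, 0, 0], "fingers": 0}
    - {"translation": [3.2, -1.5, 0], "rotation": [0, 0, 0], "fingers": 0}
    - {"translation": [3.2, -1.5, 0], "rotation": [0, 0, 0], "fingers": 0}

```text
clock: 3.0
eef_pos: [0.4475, -0.1344, 0.0729]
eef_rot: [0.158, 0.987, -0.0, 0.001]
contact_force: [-0.7, 0.0, 0.5]
width: 0.004
gripper_force: 0.0
```

>>> step_arm:
  series:
    - {"translation": [0.2, -0.1, -0.2], "rotation": [0, 0, 0], "fingers": 0}
    - {"translation": [0.2, -0.1, -0.2], "rotation": [0, 0, 0], "fingers": 0}

```text
clock: 3.2
eef_pos: [0.4482, -0.1348, 0.0695]
eef_rot: [0.158, 0.987, 0.0, -0.0]
contact_force: [-0.7, 0.5, 0.7]
width: 0.004
gripper_force: 0.0
```

>>> step_arm:
  series:
    - {"translation": [0.2, -0.1, 0], "rotation": [0, 0, 0], "fingers": 0}
    - {"translation": [0.4, -0.2, 0], "rotation": [0, 0, 0], "fingers": 0}
    - {"translation": [0.4, -0.2, 0], "rotation": [0, 0, 0], "fingers": 0}

```text
clock: 3.5
eef_pos: [0.4493, -0.1354, 0.0692]
eef_rot: [0.158, 0.987, 0.001, -0.005]
contact_force: [-11.4, 5.1, 8.9]
width: 0.005
gripper_force: 6.3
```

Run:
```python
from orb import *
c0=np.array([.4518,-.1365])
for k in range(1,9):print(156+k*8,((pt(156+8*k,.0045)-c0)*100).round(1))
```

```text
164 [-0.2 -0.8]
172 [-0.5 -1.6]
180 [-0.7 -2.5]
188 [-0.8 -3.4]
196 [-0.7 -4.4]
204 [-0.4 -5.3]
212 [-0.  -6.1]
220 [ 0.6 -6.9]
```

>>> step_arm:
  series:
    - {"translation": [-0.2, -0.8, 0], "rotation": [0, 0, 0], "fingers": 0}
    - {"translation": [-0.5, -1.6, 0], "rotation": [0, 0, 0], "fingers": 0}
    - {"translation": [-0.7, -2.5, 0], "rotation": [0, 0, 0], "fingers": 0}
    - {"translation": [-0.8, -3.4, 0], "rotation": [0, 0, 0], "fingers": 0}
    - {"translation": [-0.7, -4.4, 0], "rotation": [0, 0, 0], "fingers": 0}
    - {"translation": [-0.4, -5.3, 0], "rotation": [0, 0, 0], "fingers": 0}
    - {"translation": [0, -6.1, 0], "rotation": [0, 0, 0], "fingers": 0}
    - {"translation": [0.6, -6.9, 0], "rotation": [0, 0, 0], "fingers": 0}

```text
clock: 4.3
eef_pos: [0.4593, -0.207, 0.0699]
eef_rot: [0.158, 0.987, -0.0, 0.0]
contact_force: [0.8, 0.5, 0.0]
width: 0.004
gripper_force: 0.0
```

```bash
cat > dot.py <<'E'
from orb import *
def dot(n="top",show=None):
    d=snap(n);g=cv2.cvtColor(d['color'],cv2.COLOR_RGB2GRAY).astype(np.float32)
    a=np.radians(np.arange(0,360,1.))
    R=[.0455,.047,.0485]
    v=np.mean([cv2.remap(g,*proj(d,np.c_[C[0]+q*np.cos(a),C[1]+q*np.sin(a),0*a+.09]).astype(np.float32).T.reshape(2,-1,1).copy(),cv2.INTER_LINEAR).ravel() for q in R],0)
    i=int(v.argmax());w=[(i+k)%360 for k in range(-9,10)];e=np.clip(v[w]-140,0,None)
    ang=i+(e*np.arange(-9,10)).sum()/max(e.sum(),1e-6)
    if show:cv2.imwrite(show,cv2.resize(d['color'][150:300,240:400,::-1],(640,600),interpolation=cv2.INTER_CUBIC))
    print(n,'dot deg',round(ang,1),'peak',v.max().round(),'median',np.median(v).round(),'n>140',(v>140).sum(),'togo',round((159-ang),1))
if __name__=="__main__":
    import sys
    s=r.get_state();p=s['eef_pos'][:2]-C;print('r',np.hypot(*p).round(4),'ang',np.degrees(np.arctan2(p[1],p[0])).round(1),s['contact_force'].round(1),s['clock'])
    dot("top",sys.argv[1] if len(sys.argv)>1 else None);dot("scene")
E
python3 dot.py pics/t2.png
```

```text
r 0.0678 ang -137.8 [0.8 0.5 0. ] 4.3
top dot deg 121.3 peak 255.0 median 93.0 n>140 12 togo 37.7
scene dot deg 216.0 peak 100.0 median 70.0 n>140 0 togo -57.0
```

View pics/t2.png

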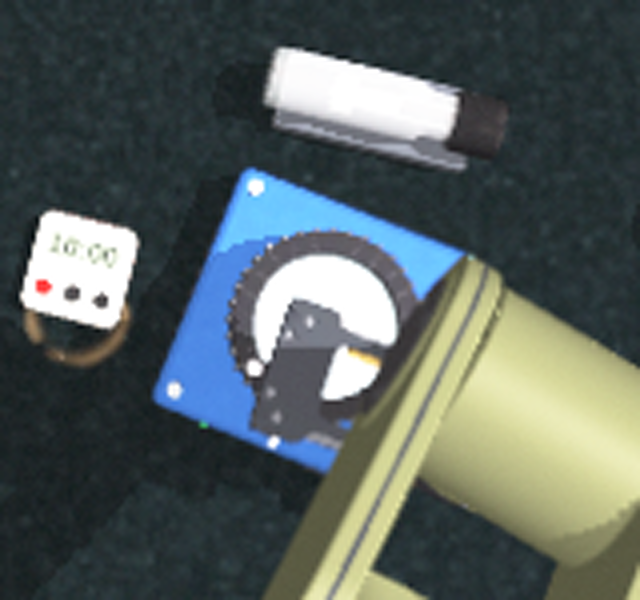

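The top view shows the dot at 121°, so the ring turned 47°, but contact was lost near the end. I'll re-seat the fingertips at this angle to learn the contact radius.

>>> step_arm:
  series:
    - {"translation": [0.2, 0.2, 0], "rotation": [0, 0, 0], "fingers": 0}
    - {"translation": [0.3, 0.3, 0], "rotation": [0, 0, 0], "fingers": 0}
    - {"translation": [0.3, 0.3, 0], "rotation": [0, 0, 0], "fingers": 0}

```text
clock: 4.7
eef_pos: [0.4603, -0.2048, 0.0697]
eef_rot: [0.158, 0.988, -0.003, -0.001]
contact_force: [-6.4, -9.1, 1.8]
width: 0.003
gripper_force: 5.0
```

```bash
python3 dot.py
```

```text
r 0.0656 ang -138.7 [-6.4 -9.1  1.8] 4.7
top dot deg 121.1 peak 255.0 median 95.0 n>140 11 togo 37.9
scene dot deg 230.0 peak 86.0 median 69.0 n>140 0 togo -71.0
```

```bash
cat > arc.py <<'E'
import sys;from orb import *
# start angle, start radius, target radius, step deg
a0,r0,r1,st=map(float,sys.argv[1:5]);n=int(sys.argv[5]) if len(sys.argv)>5 else 8
P=lambda a,q:C+q*np.array([np.cos(np.radians(a)),np.sin(np.radians(a))])
for k in range(1,n+1):print(a0+st*k,((P(a0+st*k,r1)-P(a0,r0))*100).round(2))
E
python3 arc.py 221 .0634 .0630 10; echo; for a in 301 21 101 181 261; do echo; python3 arc.py $a .063 .063 10;done
```

```text
231.0 [ 0.82 -0.74]
241.0 [ 1.73 -1.35]
251.0 [ 2.73 -1.8 ]
261.0 [ 3.8  -2.06]
271.0 [ 4.89 -2.14]
281.0 [ 5.99 -2.02]
291.0 [ 7.04 -1.72]
301.0 [ 8.03 -1.24]


311.0 [0.89 0.65]
321.0 [1.65 1.44]
331.0 [2.27 2.35]
341.0 [2.71 3.35]
351.0 [2.98 4.41]
361.0 [3.05 5.51]
371.0 [2.94 6.6 ]
381.0 [2.64 7.66]

31.0 [-0.48  0.99]
41.0 [-1.13  1.88]
51.0 [-1.92  2.64]
61.0 [-2.83  3.25]
71.0 [-3.83  3.7 ]
81.0 [-4.9   3.96]
91.0 [-5.99  4.04]
101.0 [-7.08  3.93]

111.0 [-1.06 -0.3 ]
121.0 [-2.04 -0.78]
131.0 [-2.93 -1.43]
141.0 [-3.69 -2.22]
151.0 [-4.31 -3.13]
161.0 [-4.75 -4.13]
171.0 [-5.02 -5.2 ]
181.0 [-5.1  -6.29]

191.0 [ 0.11 -1.09]
201.0 [ 0.42 -2.15]
211.0 [ 0.9  -3.13]
221.0 [ 1.54 -4.02]
231.0 [ 2.33 -4.79]
241.0 [ 3.24 -5.4 ]
251.0 [ 4.25 -5.85]
261.0 [ 5.31 -6.11]

271.0 [ 1.1  -0.08]
281.0 [2.19 0.04]
291.0 [3.24 0.34]
301.0 [4.23 0.82]
311.0 [5.12 1.47]
321.0 [5.88 2.26]
331.0 [6.5  3.17]
341.0 [6.94 4.17]
```

>>> step_arm:
  series:
    - {"translation": [0.8, -0.7, 0], "rotation": [0, 0, 0], "fingers": 0}
    - {"translation": [1.7, -1.3, 0], "rotation": [0, 0, 0], "fingers": 0}
    - {"translation": [2.7, -1.8, 0], "rotation": [0, 0, 0], "fingers": 0}
    - {"translation": [3.8, -2.1, 0], "rotation": [0, 0, 0], "fingers": 0}
    - {"translation": [4.9, -2.1, 0], "rotation": [0, 0, 0], "fingers": 0}
    - {"translation": [6.0, -2.0, 0], "rotation": [0, 0, 0], "fingers": 0}
    - {"translation": [7.0, -1.7, 0], "rotation": [0, 0, 0], "fingers": 0}
    - {"translation": [8.0, -1.2, 0], "rotation": [0, 0, 0], "fingers": 0}

```text
clock: 5.6
eef_pos: [0.5439, -0.2188, 0.0703]
eef_rot: [0.158, 0.987, -0.004, 0.003]
contact_force: [3.1, -10.9, -3.5]
width: 0.003
gripper_force: 5.3
```

```bash
python3 dot.py
```

```text
r 0.0668 ang -59.1 [  3.1 -10.9  -3.5] 5.6
top dot deg 203.5 peak 211.0 median 98.0 n>140 126 togo -44.5
scene dot deg 154.0 peak 102.0 median 75.0 n>140 0 togo 5.0
```

>>> step_arm:
  series:
    - {"translation": [0.9, 0.7, 0], "rotation": [0, 0, 0], "fingers": 0}
    - {"translation": [1.6, 1.4, 0], "rotation": [0, 0, 0], "fingers": 0}
    - {"translation": [2.3, 2.3, 0], "rotation": [0, 0, 0], "fingers": 0}
    - {"translation": [2.7, 3.3, 0], "rotation": [0, 0, 0], "fingers": 0}
    - {"translation": [3.0, 4.4, 0], "rotation": [0, 0, 0], "fingers": 0}
    - {"translation": [3.0, 5.5, 0], "rotation": [0, 0, 0], "fingers": 0}
    - {"translation": [2.9, 6.6, 0], "rotation": [0, 0, 0], "fingers": 0}
    - {"translation": [2.6, 7.7, 0], "rotation": [0, 0, 0], "fingers": 0}

```text
clock: 6.5
eef_pos: [0.5721, -0.1375, 0.0712]
eef_rot: [0.158, 0.987, 0.0, 0.005]
contact_force: [6.1, 0.4, -0.6]
width: 0.003
gripper_force: 2.7
```

```bash
python3 dot.py
```

```text
r 0.0671 ang 20.9 [ 6.1  0.4 -0.6] 6.5
top dot deg 247.7 peak 223.0 median 118.0 n>140 143 togo -88.7
scene dot deg 85.0 peak 78.0 median 75.0 n>140 0 togo 74.0
```

>>> step_arm:
  series:
    - {"translation": [-0.5, 0.9, 0], "rotation": [0, 0, 0], "fingers": 0}
    - {"translation": [-1.2, 1.8, 0], "rotation": [0, 0, 0], "fingers": 0}
    - {"translation": [-2.0, 2.6, 0], "rotation": [0, 0, 0], "fingers": 0}
    - {"translation": [-2.9, 3.2, 0], "rotation": [0, 0, 0], "fingers": 0}
    - {"translation": [-3.9, 3.6, 0], "rotation": [0, 0, 0], "fingers": 0}
    - {"translation": [-4.9, 3.9, 0], "rotation": [0, 0, 0], "fingers": 0}
    - {"translation": [-6.0, 4.0, 0], "rotation": [0, 0, 0], "fingers": 0}
    - {"translation": [-7.1, 3.9, 0], "rotation": [0, 0, 0], "fingers": 0}

```text
clock: 7.4
eef_pos: [0.4951, -0.098, 0.0692]
eef_rot: [0.158, 0.987, 0.001, -0.001]
contact_force: [1.8, 2.6, 0.7]
width: 0.006
gripper_force: 1.7
```

```bash
python3 dot.py pics/t3.png
```

```text
r 0.0651 ang 102.8 [1.8 2.6 0.7] 7.4
top dot deg 357.0 peak 251.0 median 182.0 n>140 278 togo -198.0
scene dot deg 6.0 peak 121.0 median 76.0 n>140 0 togo 153.0
```

View pics/t3.png

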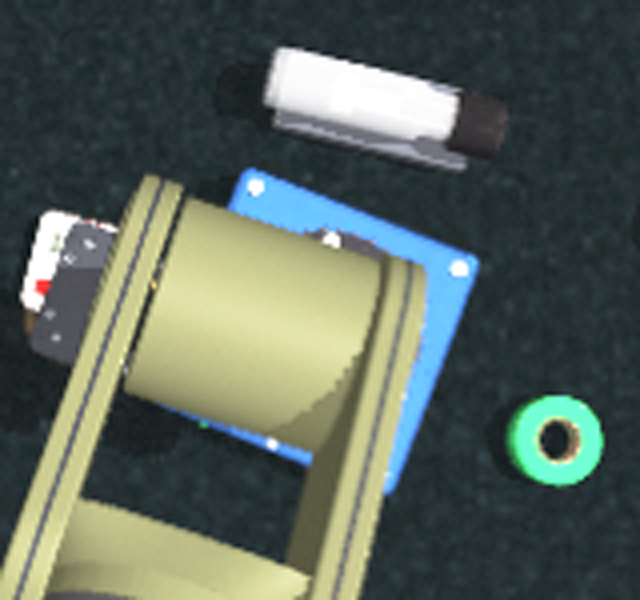

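The dot shows at crop (331,240), which is 356.5°, so the ring is at about +198° with 522° to go. Neighbouring objects have not moved. I'll continue with the anchor corrected.

```bash
sed -i 's/C=np.array.*;A=/C=np.array([.5105,-.1625]);A=/' orb.py
cat > nxt.py <<'E'
import sys;from orb import *
s=r.get_state();c=s['eef_pos'][:2]-s['contact_force'][:2]*-0+0
c=s['eef_pos'][:2]-s['contact_force'][:2]/4000
p=c-C;a0=np.degrees(np.arctan2(p[1],p[0]))%360;r1=float(sys.argv[1]);st=float(sys.argv[2]);n=int(sys.argv[3])
print('a0',a0.round(1),'r0',np.hypot(*p).round(4),s['clock'])
for k in range(1,n+1):
    a=np.radians(a0+st*k);print(((C+r1*np.array([np.cos(a),np.sin(a)])-c)*100).round(1).tolist())
E
python3 nxt.py .0625 10 8
```

```text
a0 104.2 r0 0.0654 7.5
[-1.0, -0.6]
[-1.9, -1.2]
[-2.8, -1.9]
[-3.5, -2.7]
[-4.0, -3.6]
[-4.4, -4.6]
[-4.6, -5.7]
[-4.6, -6.8]
```

>>> step_arm:
  series:
    - {"translation": [-1.0, -0.6, 0], "rotation": [0, 0, 0], "fingers": 0}
    - {"translation": [-1.9, -1.2, 0], "rotation": [0, 0, 0], "fingers": 0}
    - {"translation": [-2.8, -1.9, 0], "rotation": [0, 0, 0], "fingers": 0}
    - {"translation": [-3.5, -2.7, 0], "rotation": [0, 0, 0], "fingers": 0}
    - {"translation": [-4.0, -3.6, 0], "rotation": [0, 0, 0], "fingers": 0}
    - {"translation": [-4.4, -4.6, 0], "rotation": [0, 0, 0], "fingers": 0}
    - {"translation": [-4.6, -5.7, 0], "rotation": [0, 0, 0], "fingers": 0}
    - {"translation": [-4.6, -6.8, 0], "rotation": [0, 0, 0], "fingers": 0}

```text
clock: 8.3
eef_pos: [0.4449, -0.1661, 0.0678]
eef_rot: [0.158, 0.987, 0.001, -0.007]
contact_force: [-13.2, 3.0, 5.8]
width: 0.006
gripper_force: 7.2
```

```bash
python3 dot.py; python3 nxt.py .0625 10 8
```

```text
r 0.0657 ang -176.9 [-13.2   3.    5.8] 8.3
top dot deg 92.7 peak 254.0 median 105.0 n>140 116 togo 66.3
scene dot deg 93.7 peak 247.0 median 70.0 n>140 14 togo 65.3
a0 184.7 r0 0.0623 8.4
[0.2, -1.1]
[0.5, -2.1]
[1.1, -3.0]
[1.8, -3.9]
[2.6, -4.6]
[3.5, -5.1]
[4.6, -5.5]
[5.6, -5.7]
```

Both views put the dot at 93°, so the ring is at about +294° with 426° to go. The fixed-orientation finger turns the ring about 1.0–1.2 times its own orbit angle. I'll keep going.

>>> step_arm:
  series:
    - {"translation": [0.2, -1.1, 0.1], "rotation": [0, 0, 0], "fingers": 0}
    - {"translation": [0.5, -2.1, 0.2], "rotation": [0, 0, 0], "fingers": 0}
    - {"translation": [1.1, -3.0, 0.2], "rotation": [0, 0, 0], "fingers": 0}
    - {"translation": [1.8, -3.9, 0.2], "rotation": [0, 0, 0], "fingers": 0}
    - {"translation": [2.6, -4.6, 0.2], "rotation": [0, 0, 0], "fingers": 0}
    - {"translation": [3.5, -5.1, 0.2], "rotation": [0, 0, 0], "fingers": 0}
    - {"translation": [4.6, -5.5, 0.2], "rotation": [0, 0, 0], "fingers": 0}
    - {"translation": [5.6, -5.7, 0.2], "rotation": [0, 0, 0], "fingers": 0}

```text
clock: 9.2
eef_pos: [0.5078, -0.2251, 0.0723]
eef_rot: [0.158, 0.987, -0.001, 0.0]
contact_force: [-2.8, -2.8, 0.5]
width: 0.008
gripper_force: 1.5
```

```bash
python3 dot.py; python3 nxt.py .0625 10 8
```

```text
r 0.0626 ang -92.5 [-2.8 -2.8  0.5] 9.2
top dot deg 166.5 peak 250.0 median 87.0 n>140 21 togo -7.5
scene dot deg 300.0 peak 103.0 median 72.0 n>140 0 togo -141.0
a0 268.3 r0 0.0616 9.3
[1.1, -0.0]
[2.1, 0.2]
[3.1, 0.7]
[4.1, 1.3]
[4.8, 2.0]
[5.5, 2.9]
[6.0, 3.8]
[6.3, 4.9]
```

The dot is at 166.5°, so the ring is at +367.5° with about 352° to go. Continuing.

>>> step_arm:
  series:
    - {"translation": [1.1, 0.0, 0], "rotation": [0, 0, 0], "fingers": 0}
    - {"translation": [2.1, 0.3, 0], "rotation": [0, 0, 0], "fingers": 0}
    - {"translation": [3.1, 0.7, 0], "rotation": [0, 0, 0], "fingers": 0}
    - {"translation": [4.0, 1.3, 0], "rotation": [0, 0, 0], "fingers": 0}
    - {"translation": [4.8, 2.0, 0], "rotation": [0, 0, 0], "fingers": 0}
    - {"translation": [5.4, 2.9, 0], "rotation": [0, 0, 0], "fingers": 0}
    - {"translation": [5.9, 3.8, 0], "rotation": [0, 0, 0], "fingers": 0}
    - {"translation": [6.2, 4.9, 0], "rotation": [0, 0, 0], "fingers": 0}

```text
clock: 10.1
eef_pos: [0.5737, -0.1769, 0.0737]
eef_rot: [0.158, 0.987, -0.002, 0.007]
contact_force: [11.1, -6.7, -5.9]
width: 0.003
gripper_force: 6.0
```

```bash
python3 dot.py; python3 nxt.py .0625 10 8
```

```text
r 0.0649 ang -12.8 [11.1 -6.7 -5.9] 10.1
top dot deg 73.9 peak 218.0 median 170.0 n>140 226 togo 85.1
scene dot deg 287.0 peak 106.0 median 75.0 n>140 0 togo -128.0
a0 348.8 r0 0.0617 10.2
[0.2, 1.1]
[0.1, 2.2]
[-0.1, 3.2]
[-0.6, 4.2]
[-1.2, 5.1]
[-1.9, 5.9]
[-2.8, 6.5]
[-3.8, 7.0]
```

>>> step_arm:
  series:
    - {"translation": [0.2, 1.1, -0.1], "rotation": [0, 0, 0], "fingers": 0}
    - {"translation": [0.1, 2.2, -0.2], "rotation": [0, 0, 0], "fingers": 0}
    - {"translation": [-0.1, 3.2, -0.2], "rotation": [0, 0, 0], "fingers": 0}
    - {"translation": [-0.6, 4.2, -0.2], "rotation": [0, 0, 0], "fingers": 0}
    - {"translation": [-1.2, 5.1, -0.2], "rotation": [0, 0, 0], "fingers": 0}
    - {"translation": [-1.9, 5.9, -0.2], "rotation": [0, 0, 0], "fingers": 0}
    - {"translation": [-2.8, 6.5, -0.2], "rotation": [0, 0, 0], "fingers": 0}
    - {"translation": [-3.8, 7.0, -0.2], "rotation": [0, 0, 0], "fingers": 0}

```text
clock: 11.0
eef_pos: [0.5338, -0.1035, 0.0724]
eef_rot: [0.158, 0.987, 0.001, 0.004]
contact_force: [2.6, 1.8, 1.5]
width: 0.004
gripper_force: 1.3
```

```bash
python3 dot.py; python3 nxt.py .0625 10 8
```

```text
r 0.0634 ang 68.4 [2.6 1.8 1.5] 11.0
top dot deg 337.7 peak 222.0 median 167.0 n>140 238 togo -178.7
scene dot deg 43.0 peak 88.0 median 77.0 n>140 0 togo 116.0
a0 69.9 r0 0.0619 11.1
[-1.0, 0.3]
[-2.1, 0.4]
[-3.2, 0.3]
[-4.3, 0.1]
[-5.2, -0.4]
[-6.1, -1.0]
[-6.9, -1.8]
[-7.5, -2.7]
```

>>> step_arm:
  series:
    - {"translation": [-1.0, 0.3, 0], "rotation": [0, 0, 0], "fingers": 0}
    - {"translation": [-2.1, 0.4, -0.1], "rotation": [0, 0, 0], "fingers": 0}
    - {"translation": [-3.2, 0.3, -0.2], "rotation": [0, 0, 0], "fingers": 0}
    - {"translation": [-4.3, 0.1, -0.2], "rotation": [0, 0, 0], "fingers": 0}
    - {"translation": [-5.2, -0.4, -0.2], "rotation": [0, 0, 0], "fingers": 0}
    - {"translation": [-6.1, -1.0, -0.2], "rotation": [0, 0, 0], "fingers": 0}
    - {"translation": [-6.9, -1.8, -0.2], "rotation": [0, 0, 0], "fingers": 0}
    - {"translation": [-7.5, -2.7, -0.2], "rotation": [0, 0, 0], "fingers": 0}

```text
clock: 11.9
eef_pos: [0.4539, -0.1295, 0.0688]
eef_rot: [0.158, 0.987, 0.002, -0.003]
contact_force: [-8.6, 7.8, 10.3]
width: 0.001
gripper_force: 9.7
```

```bash
python3 dot.py; python3 nxt.py .0625 10 8
```

```text
r 0.0655 ang 149.7 [-8.6  7.8 10.3] 11.9
top dot deg 164.0 peak 222.0 median 141.0 n>140 182 togo -5.0
scene dot deg 93.6 peak 247.0 median 73.0 n>140 13 togo 65.4
a0 150.8 r0 0.0622 12.0
[-0.5, -1.0]
[-0.7, -2.0]
[-0.8, -3.1]
[-0.7, -4.2]
[-0.4, -5.3]
[0.1, -6.2]
[0.7, -7.1]
[1.5, -7.9]
```

>>> step_arm:
  series:
    - {"translation": [-0.5, -1.0, 0.1], "rotation": [0, 0, 0], "fingers": 0}
    - {"translation": [-0.7, -2.0, 0.2], "rotation": [0, 0, 0], "fingers": 0}
    - {"translation": [-0.8, -3.1, 0.2], "rotation": [0, 0, 0], "fingers": 0}
    - {"translation": [-0.7, -4.2, 0.2], "rotation": [0, 0, 0], "fingers": 0}

```text
clock: 12.4
eef_pos: [0.4455, -0.173, 0.0685]
eef_rot: [0.158, 0.987, 0.001, -0.004]
contact_force: [-7.1, 1.8, 3.3]
width: 0.002
gripper_force: 3.6
```

```bash
python3 dot.py pics/t4.png; python3 nxt.py .0625 5 6
```

```text
r 0.0659 ang -170.9 [-7.1  1.8  3.3] 12.4
top dot deg 140.8 peak 252.0 median 103.0 n>140 106 togo 18.2
scene dot deg 347.0 peak 81.0 median 69.0 n>140 0 togo -188.0
a0 190.4 r0 0.0635 12.5
[0.2, -0.5]
[0.4, -1.0]
[0.6, -1.5]
[0.9, -2.0]
[1.2, -2.5]
[1.5, -2.9]
```

View pics/t4.png

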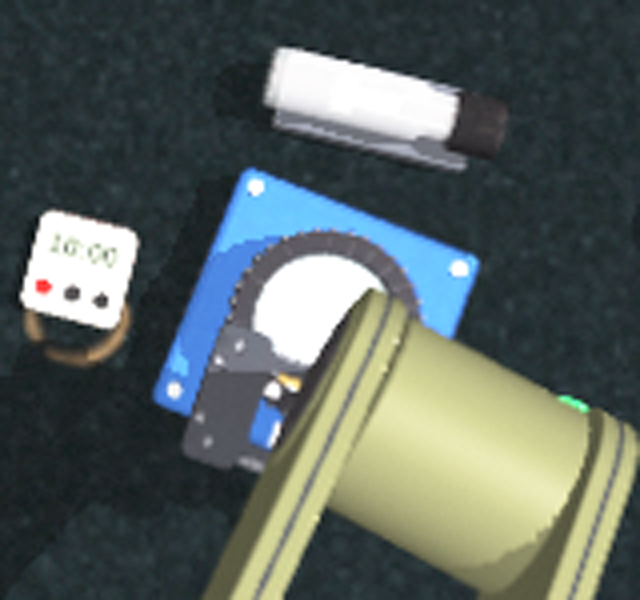

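The dot is visible at crop (272,390), about 141°, with 18° to go on the third approach to the line. I'll nudge it about 13° and look again.

>>> step_arm:
  series:
    - {"translation": [0.2, -0.5, 0], "rotation": [0, 0, 0], "fingers": 0}
    - {"translation": [0.3, -1.0, 0], "rotation": [0, 0, 0], "fingers": 0}
    - {"translation": [0.5, -1.4, 0], "rotation": [0, 0, 0], "fingers": 0}
    - {"translation": [0.5, -1.4, 0], "rotation": [0, 0, 0], "fingers": 0}

```text
clock: 12.9
eef_pos: [0.4505, -0.1887, 0.0685]
eef_rot: [0.158, 0.987, -0.001, -0.004]
contact_force: [-9.5, -5.0, 2.4]
width: 0.005
gripper_force: 5.2
```

```bash
python3 dot.py; python3 nxt.py .0625 3 4
```

```text
r 0.0655 ang -156.4 [-9.5 -5.   2.4] 12.9
top dot deg 157.6 peak 249.0 median 99.0 n>140 110 togo 1.4
scene dot deg 350.0 peak 81.0 median 70.0 n>140 0 togo -191.0
a0 203.7 r0 0.0628 13.0
[0.2, -0.3]
[0.3, -0.6]
[0.5, -0.9]
[0.7, -1.1]
```

>>> step_arm:
  series:
    - {"translation": [-2.0, -0.8, 0], "rotation": [0, 0, 0], "fingers": 0}
    - {"translation": [-5, -2, 0], "rotation": [0, 0, 0], "fingers": 0}
    - {"translation": [-7, -1.5, 4], "rotation": [0, 0, 0], "fingers": 0}
    - {"translation": [-8, 2, 7], "rotation": [0, 0, 0], "fingers": 0}
    - {"translation": [-9, 7, 7], "rotation": [0, 0, 0], "fingers": 0}
    - {"translation": [-9, 12, 7], "rotation": [0, 0, 0], "fingers": 0}
    - {"translation": [-9, 17, 7], "rotation": [0, 0, 0], "fingers": 0}
    - {"translation": [-9, 22, 7], "rotation": [0, 0, 0], "fingers": 0}

```text
clock: 13.8
eef_pos: [0.3633, 0.0328, 0.1401]
eef_rot: [0.159, 0.987, 0.0, 0.001]
contact_force: [1.2, 0.5, 0.3]
width: 0.004
gripper_force: 0.0
```

```bash
python3 dot.py pics/t5.png
python3 - <<'E'
from h import *
d=snap("top");im=d['color'];g=cv2.cvtColor(im,cv2.COLOR_RGB2HSV)
w=cv2.inRange(g,(0,0,140),(179,90,255))
n,l,st,ce=cv2.connectedComponentsWithStats(w)
for i in range(1,n):
    x,y=ce[i]
    if 270<x<370 and 185<y<280 and st[i,4]>5:print(st[i,4],ce[i].round(1),ray(d,ce[i],.045)[0,:2].round(4),ray(d,ce[i],.09)[0,:2].round(4))
E
```

```text
r 0.2446 ang 127.0 [1.2 0.5 0.3] 13.8
top dot deg 157.5 peak 255.0 median 99.0 n>140 14 togo 1.5
scene dot deg 116.4 peak 157.0 median 60.0 n>140 8 togo 42.6
65 [332.9 185.7] [ 0.6188 -0.1943] [ 0.6112 -0.1874]
14 [303.5 196.3] [ 0.5922 -0.125 ] [ 0.5858 -0.1215]
1073 [320.5 231.5] [ 0.5103 -0.1654] [ 0.508  -0.1599]
16 [354.2 216.6] [ 0.5465 -0.2441] [ 0.5424 -0.2348]
16 [283.3 246.9] [ 0.473  -0.0796] [ 0.4725 -0.0783]
21 [308.6 257.9] [ 0.4491 -0.1383] [ 0.4497 -0.1341]
18 [334.7 268.1] [ 0.4269 -0.1986] [ 0.4286 -0.1915]
```

View pics/t5.png

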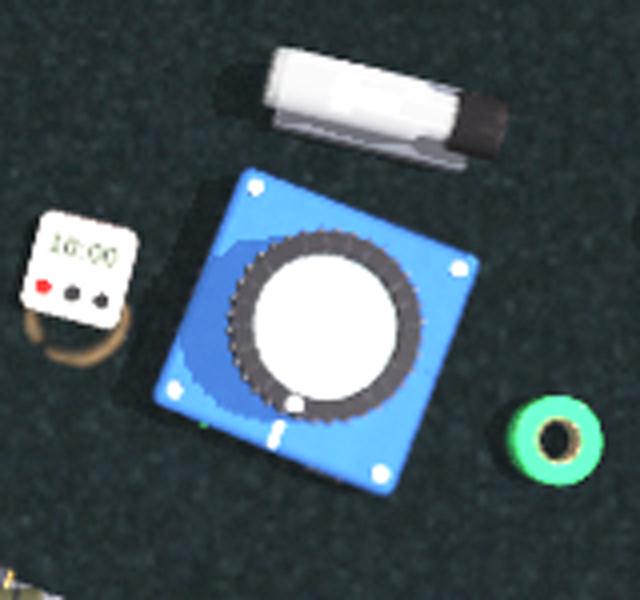

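The top view shows the dot at crop (295,403), in line with the index line at (275,435). Its angle is about 158–160° against 159° for the index, and nothing around the housing has moved. The arm is clear, so I'm handing in.

```bash
python3 -c "
from plant import r
print(r.close_job())"
```

```text
the job is handed in; nothing more can be done
None
```

I turned the ring anticlockwise to the index line and then two more full turns. The top camera shows the dot at the line to within about 1.5°, the loose items look unmoved, and I handed the job in at about 14 s with the arm clear.

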